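# Put the bench tools back on their shadow plates

### The job

Tidy the bench for the next shift: put the pin block, the brush, the loupe and the hand stamp each back on the dark plate whose pale outline matches it in shape and size, centred on the outline, lined up with it where it is long, and resting on its underside as it lies or stands now. Leave the small dropper bottle standing where it is.

Things in the scene. Friction and masses are not known exactly. Their poses are not given: they have to be found in the camera images.
- spare_nest: spare pin block: a low brown rectangular block, 60 x 90 mm, base 12 mm high with a dark field of upright pins on top and two dowels at diagonal corners (22 mm high in all). Origin at the centre of its underside; x runs along the 60 mm side, y along the 90 mm side. Grasp the base across the 60 mm side with the fingertips near the table. 0.08 to 0.17 kg.
- esd_brush: long slim black bench brush lying flat on its back, bristles up: 145 mm long along its y axis, origin at the middle of its underside. The head (y = -72 to -28 mm) is 18 mm wide and 25 mm high with the bristles; the rest is a handle 12 mm wide and 8 mm high. Grasp the head across its width at about y = -40 mm (centre of mass at about y = -25 mm). 0.02 to 0.03 kg.
- loupe: black eye loupe, a short round barrel of 38 mm diameter, 36 mm high, standing upright (z up); origin at the centre of its underside. Round: grasp at any yaw. About 0.025 kg.
- pass_stamp: black round hand stamp with a waisted handle, 24 mm in diameter, 60 mm high, standing upright (z up); origin at the centre of its underside. Round: grasp at any yaw, 30 to 45 mm above its foot. About 0.03 kg.
- bottle_1: small brown dropper bottle with a black cap standing among the things, 34 mm in diameter, 102 mm high, light; origin at the centre of its underside. It stays where it is. Farther back (x over 0.72 near y = 0) a stack of trays stands 0.24 m high: carry above it or well short of it.
- plate_block: flat dark rubber plate, 84 x 160 x 5 mm (x, y, z), fixed to the table, four small screws near its corners; a pale inlay flush with its top at its centre: a broad rectangle of 64 x 94 mm, for the pin block. Origin at the centre of the plate's underside, its long side along y. Things stand on its top, 5 mm above the table.
- plate_brush: flat dark rubber plate, 84 x 160 x 5 mm (x, y, z), fixed to the table, four small screws near its corners; a pale inlay flush with its top at its centre: a long narrow bar of 22 x 150 mm with round ends, for the brush. Origin at the centre of the plate's underside, its length along y; either way round will do. Things stand on its top, 5 mm above the table.
- plate_loupe: flat dark rubber plate, 84 x 160 x 5 mm (x, y, z), fixed to the table, four small screws near its corners; a pale inlay flush with its top at its centre: the larger disc, 43 mm in diameter, for the loupe. Origin at the centre of the plate's underside. Things stand on its top, 5 mm above the table.
- plate_stamp: flat dark rubber plate, 84 x 160 x 5 mm (x, y, z), fixed to the table, four small screws near its corners; a pale inlay flush with its top at its centre: the smaller disc, 29 mm in diameter, for the stamp. Origin at the centre of the plate's underside. Things stand on its top, 5 mm above the table.
Mind the look-alikes: they are no part of the job. Several things have the shape of the pass_stamp; the one meant has the colours described above.

How it is judged:
At the end, for the whole second after the job is handed in: Pin block, brush, loupe and stamp each rest right side up (0.15 rad) and released on the plate with their outline, centres within 12 mm; block and brush within 0.17 rad of its length, either way round. The bottle stands within 30 mm of where it was (horizontal distance between spare_nest and plate_block below 0.012 m and z of spare_nest in the frame of plate_block between 0.002 and 0.01 m and angle between each of spare_nest, esd_brush, loupe, pass_stamp's own z axis and vertical below 0.15 rad and linear speed of each of spare_nest, esd_brush, loupe, pass_stamp below 0.02 m/s and angle between the y axis of spare_nest and the y axis of plate_block, either way round below 0.17 rad and horizontal distance between esd_brush and plate_brush below 0.012 m and z of esd_brush in the frame of plate_brush between 0.002 and 0.01 m and angle between the y axis of esd_brush and the y axis of plate_brush, either way round below 0.17 rad and horizontal distance between loupe and plate_loupe below 0.012 m and z of loupe in the frame of plate_loupe between 0.002 and 0.01 m and horizontal distance between pass_stamp and plate_stamp below 0.012 m and z of pass_stamp in the frame of plate_stamp between 0.002 and 0.01 m and distance of bottle_1 from where it was at the start of the episode below 0.03 m and angle between bottle_1's own z axis and vertical below 0.3 rad); the robot touches nothing.
It fails at once if the dropper bottle is knocked over or carried off (angle between bottle_1's own z axis and vertical above 0.5 rad or distance of bottle_1 from where it was at the start of the episode above 0.05 m).
It also fails if it takes over 115 s, if anything falls off the work surface, if the arm or the gripper's body presses on something with over 40 N, if the wrist force passes 120 N, or if a joint passes its speed limit or range.

### The arm

A 7-joint arm with a two-finger parallel gripper is mounted at the origin on a cart in front of the work surface, level with it; the furniture and walls round the work are solid. World frame = base frame: x ahead of the robot, y to its left, z up, the work surface at z = 0. Lengths are in m, angles in rad, forces in N, time in s.
With the tool pointing down it reaches from about 0.4 to 0.85 m from the base axis. Payload 10.4 kg.
Tool frame: the origin (TCP) lies between the finger pads; the fingertips stand 14 mm ahead of it and the grasp point (between the pads) lies 5 mm behind it (r.finger_overhang is the z of the fingertips in the tool frame, in m); z points along the fingers, y is the line along which they close (so a half turn about z gives the same grasp; the last joint's range is limited). The gripper opens to 87 mm and grips with 3 to 60 N. Pads are 19 mm wide; open, the fingers measure 117 mm over their backs; the gripper's body (75 mm by 190 mm) begins 51 mm behind the grasp point.
Start: joints at [-1.175, 0.332, -0.065, 1.46, 0.022, 1.35, -0.088], TCP at [0.254, 0.571, 0.203] pointing down, gripper open.
Joint ranges: [-2.6, 2.6], [-0.5, 2.12], [-1.47, 1.34], [0.16, 2.42], [-1.27, 4.41], [0.06, 2.06], [-2.6, 2.6]. Speed limits (rad/s): [2.22, 2.22, 2.79, 2.79, 3.14, 3.14, 3.14].

### API

Orientations are given as a unit quaternion [x, y, z, w].
In Python, from bench import r, optics gives the robot as it stands.
- The arm moves only by the shell command python3 -m pendant 'ROWS' [FORCE]. ROWS is JSON, a list of rows, each a list of 7 numbers: the closure, from -1 (fully open) to 1 (shut), then the shift along the tool's x, y, z scaled (see below), then the turn, a rotation vector about the tool's x, y, z scaled (see below). In form: [[grip, x, y, z, rx, ry, rz], ...]. A call has 1 to 8 rows; each row is the pose to reach, as a shift and turn from the pose commanded when the call began, along the tool's axes at that moment; what a row does not reach only later rows make up. The controller multiplies each number of a shift by 0.3 m and each number of a turn by 120 degrees. A row lasts 1/8 s, in which the tool goes at most 62.5 mm and 10.7 degrees, less where a joint would pass 70% of its speed; a pose out of reach is approached as far as the arm can. A call with a number of a shift or a turn outside -1 to 1 is refused whole. A call with a gripper value outside its range is refused whole. The fingers move at their own pace and stop on an object; FORCE is the grip in N (left out, the last holds). Time passes only in rows, so rows that repeat a pose let the fingers close. It gives the time, the measured TCP pose, the force, the opening and the grip force at its end, in the units of the state.
- r.read_state(): the state, without advancing time (a new reading comes with each control period).
- optics.camera(name): name is "side" or "top"; returns a dict with "pixels" (400x640x3 uint8, red, green, blue), "vfov" (degrees; the focal length in pixels is half the picture's height over the tangent of half this angle, whatever the lens; pixels are square), "cx", "cy" (the principal point, pixels), "rvec" (rotation vector, rad) and "tvec" (3), from world to camera coordinates, as OpenCV has them. Camera axes: x right, y down, z forward; pixel columns grow to the right and rows downward; lengths in m; the calibration is good to about 2 mm. A picture is of the moment at which its call begins. There is no depth.
- r.close_job(): hands the job in; it is judged then, once.
The state is a dict: "time": time; "joint_positions": joint angles; "joint_vel": joint speeds; "joint_torque": joint torques, N m; "ee_pos": TCP position; "eef_rot": TCP orientation; "ft_force": force on the tool from outside, world axes, zero at the start; "torque": the same for the moment, N m; "width": finger opening in m; "grip_force": force on a finger pad.
Only numpy, scipy, OpenCV 4.12 (cv2) and the standard library are available. Lean on these libraries where they do the work, as an engineer would, in place of code of your own. Each camera call takes 0.05 s, during which the arm holds its last target. There are 200 camera calls.

## Working session

There is one attempt and no reset: what is moved stays moved. The work goes in short steps, Python scripts to look and compute and a shell command to move; the robot and the scene stay as the last step left them, time stands still between calls to the robot, and variables do not carry over. Pictures are saved under pics/ and viewed, at most 14 in all, crops included, and the job is handed in when it is done.

```bash
mkdir -p pics; ls; python3 - <<'E'
from bench import r, optics
import cv2
for n in("top","side"):
    c=optics.camera(n); cv2.imwrite(f"pics/{n}0.png",c["pixels"][:,:,::-1])
    print(n,c["vfov"],c["cx"],c["cy"],c["rvec"],c["tvec"])
s=r.read_state(); print(s, r.finger_overhang)
E
```

```text
pics
top 56.85292228566621 319.1277124221955 201.0289754074669 [ 2.18966506 -2.20283887  0.10235234] [-0.09248858  0.47733895  0.84522993]
side 56.451893809738365 321.9819525032608 201.50462804602785 [ 2.20378625 -0.18701247  0.09823448] [-0.47398208  0.0494863   0.8829902 ]
{'time': 0.1, 'joint_positions': array([-1.17458202,  0.33280268, -0.06469216,  1.46088502,  0.02157924,
        1.34991385, -0.08854244]), 'joint_vel': array([ 2.48832815e-04, -1.61651187e-03,  5.38685901e-05, -1.29839607e-03,
       -7.28540420e-04,  5.69542641e-04, -2.56901098e-04]), 'joint_torque': array([ 2.65471070e-03, -6.24539137e+01,  2.52915110e-02, -3.90718746e+01,
       -6.14900328e-02,  3.64210317e-02,  5.19129026e-05]), 'ee_pos': array([0.25401721, 0.57062316, 0.20182402]), 'eef_rot': array([ 2.07896923e-01,  9.78150519e-01, -6.47063663e-04, -1.15202286e-04]), 'ft_force': array([ 0.47428546, -0.19684385, -0.11601329]), 'torque': array([-0.0078633 , -0.00925983,  0.02001449]), 'grip_force': 0.0, 'width': 0.08677221885740155} 0.014
```

View pics/top0.png

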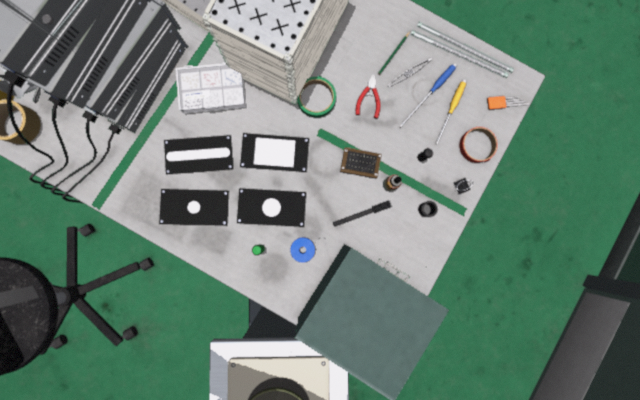

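View pics/side0.png

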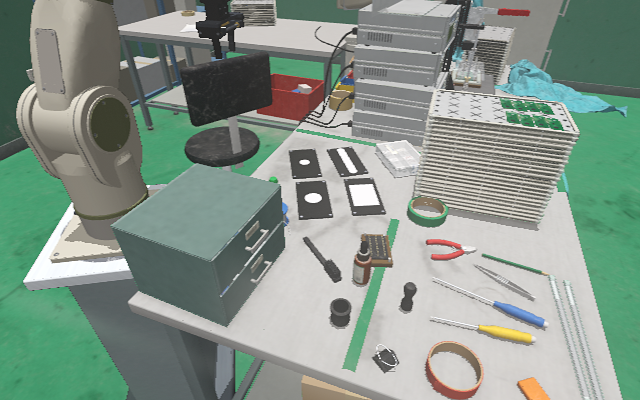

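Top view: brush plate (198,155), block plate (275,152), stamp plate (194,207) and loupe plate (271,208). The pin block is at (361,163), the bottle at (392,183), the loupe at (428,208), the brush at (362,213) and the black stamp at (425,155).

Possible stamps: black (425,155), green (257,250) and blue (303,250). Possible loupes: (428,208) and the dark square thing (462,185). I'll crop in close to check, and measure.

```bash
cat > h.py <<'E'
import numpy as np, cv2
from bench import r, optics
from scipy.spatial.transform import Rotation as R
class Cam:
    def __init__(s,n):
        c=optics.camera(n); s.im=c["pixels"]; s.R=cv2.Rodrigues(np.array(c["rvec"],float))[0]; s.t=np.array(c["tvec"],float)
        f=s.im.shape[0]/2/np.tan(np.radians(c["vfov"]/2)); s.K=np.array([[f,0,c["cx"]],[0,f,c["cy"]],[0,0,1]])
        s.o=-s.R.T@s.t; s.P=s.K@np.c_[s.R,s.t]
    def proj(s,p): q=s.P@np.r_[p,1]; return q[:2]/q[2]
    def ray(s,uv): d=s.R.T@np.linalg.solve(s.K,np.r_[uv,1]); return d/np.linalg.norm(d)
    def on(s,uv,z): d=s.ray(uv); return s.o+d*(z-s.o[2])/d[2]
def tri(a,ua,b,ub):
    X=cv2.triangulatePoints(a.P,b.P,np.array(ua,float),np.array(ub,float)).ravel(); return X[:3]/X[3]
E
python3 - <<'E'
from h import *
t=Cam("top");s=Cam("side")
print(t.o,s.o,"tcp proj",t.proj([.254,.571,.2]),s.proj([.254,.571,.2]),"base",t.proj([0,0,0]))
a=cv2.resize(t.im[130:260,330:480],None,fx=4,fy=4,interpolation=cv2.INTER_CUBIC)[:520,:600]
b=cv2.resize(s.im[225:375,295:425],None,fx=3.5,fy=3.5,interpolation=cv2.INTER_CUBIC)
cv2.imwrite("pics/c1.png",a[:,:,::-1]);cv2.imwrite("pics/c2.png",b[:,:,::-1])
# pale inlays
def inl(c,box):
    x0,y0,x1,y1=box; g=c.im[y0:y1,x0:x1].min(2); m=(g>170).astype(np.uint8)
    n,l,st,ce=cv2.connectedComponentsWithStats(m)
    out=[]
    for i in range(1,n):
        x,y,w,h,A=st[i]
        if A>60 and x>0 and y>0 and x+w<x1-x0 and y+h<y1-y0: out.append(((ce[i]+[x0,y0]).round(1),A))
    return out
for n,bt in dict(brush=(160,140,236,170),block=(246,138,305,168),stamp=(165,193,224,223),loupe=(242,193,300,223)).items():
    for u,A in inl(t,bt): print(n,u,A,t.on(u,.005).round(4))
for n,bt in dict(stamp=(292,150,318,176),brush=(330,146,368,176),loupe=(300,182,328,216),block=(346,178,384,214)).items():
    for u,A in inl(s,bt): print(n,"side",u,A,s.on(u,.005).round(4))
E
```

```text
[ 0.41597576 -0.07568749  0.87866707] [ 0.34990006 -0.7495668   0.56789009] tcp proj [-55.99084813 321.88387272] [226.57091324  60.81791606] base [278.69720176 409.69320237]
brush [197.9 154. ] 578 [0.5912 0.1916 0.005 ]
stamp [193.4 206.7] 119 [0.4659 0.2    0.005 ]
loupe [271.1 207. ] 261 [0.4641 0.0179 0.005 ]
loupe side [312.9 197.5] 136 [0.4603 0.0173 0.005 ]
block side [363.4 194.7] 531 [0.5915 0.0078 0.005 ]
```

View pics/c1.png

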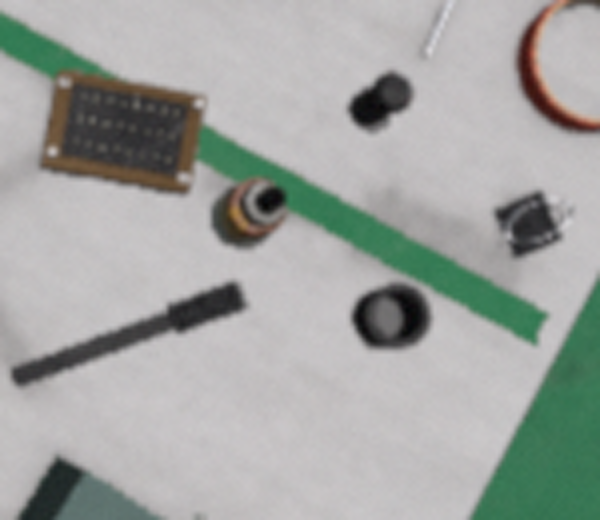

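View pics/c2.png

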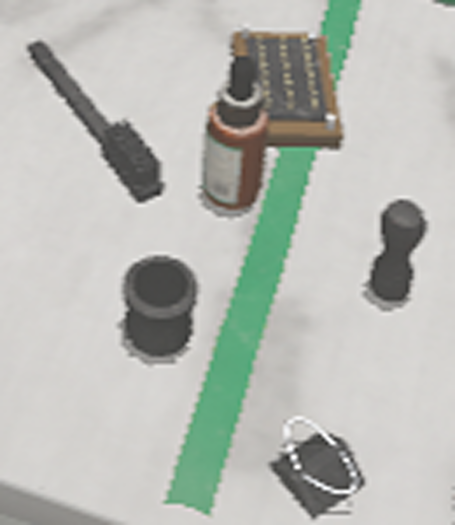

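The crops show the stamp with its dark top at top (428,153) / side (410,286). It is all black, so it's the right one. The loupe is an open barrel at top (428,208) / side (341,312), and the dark square with the white loop is not part of the job. The brush head points right, and the bottle stands between the block and the brush.

```bash
python3 - <<'E'
from h import *
t=Cam("top");s=Cam("side")
def comp(c,box,f):
    x0,y0,x1,y1=box; p=c.im[y0:y1,x0:x1].astype(int); m=f(p).astype(np.uint8)
    n,l,st,ce=cv2.connectedComponentsWithStats(m); i=1+np.argmax(st[1:,4])
    k=max(cv2.findContours((l==i).astype(np.uint8),0,1)[0],key=len)+np.array([x0,y0]); return k[:,0].astype(np.float32),st[i,4],ce[i]+[x0,y0]
dark=lambda p:p.max(2)<110
pale=lambda p:p.min(2)>150
nong=lambda p:((p.max(2)-p.min(2)>25)&(p[:,:,0]>p[:,:,1]))|(p.max(2)<120)
def rect(c,k,z,n):
    w=np.array([c.on(u,z)[:2] for u in k],np.float32); rc=cv2.minAreaRect(w); b=cv2.boxPoints(rc)
    e=max((b[1]-b[0],b[2]-b[1]),key=np.linalg.norm)
    print(n,"c",np.round(rc[0],4),"size",np.round(rc[1],4),"long-axis deg",np.degrees(np.arctan2(e[1],e[0])).round(1)%180); return rc
pb=dict(brush=(160,130,236,178),block=(236,128,312,176),stamp=(155,183,232,232),loupe=(234,183,310,232))
for n,b in pb.items():
    k,A,ce=comp(t,b,dark); rect(t,k,.005,"plate "+n)
ib=dict(brush=(164,144,233,166),block=(250,138,298,168),stamp=(178,195,210,220),loupe=(250,195,290,220))
sb=dict(stamp=(297,155,314,170),brush=(331,148,366,176),loupe=(303,188,323,208),block=(349,182,380,211))
for n in ib:
    k,A,ce=comp(t,ib[n],pale); rc=rect(t,k,.005,"inlay "+n); k2,A2,ce2=comp(s,sb[n],pale); rect(s,k2,.005,"  side "+n)
    print("   tri",tri(t,ce,s,ce2).round(4))
k,A,_=comp(t,(335,142,386,182),nong); rect(t,k,.012,"BLOCK"); rect(t,k,.0,"BLOCK z0")
k,A,ce=comp(t,(325,195,395,230),dark); rc=rect(t,k,.008,"BRUSH")
w=np.array([t.on(u,.008)[:2] for u in k]); print(w[w[:,1].argmin()],w[w[:,1].argmax()])
k,A,_=comp(s,(298,230,345,284),dark); rect(s,k,.008,"BRUSH side")
k,A,ce=comp(t,(412,195,445,222),dark); rect(t,k,.036,"LOUPE"); print(k.min(0),k.max(0))
k2,A,ce2=comp(s,(325,293,358,334),dark); print("loupe side",k2.min(0),k2.max(0)); rect(s,k2,.018,"LOUPE s")
k,A,ce=comp(t,(412,140,440,165),dark); print("stamp t",k.min(0),k.max(0))
k2,A,ce2=comp(s,(395,275,422,318),dark); print("stamp s",k2.min(0),k2.max(0))
print("stamp top tri",tri(t,(428.3,153),s,(410.4,286.4)).round(4),"foot",t.on((422.7,157),0),s.on((406.4,309),0))
print("loupe top tri",tri(t,(432,207),s,(341,305)).round(4))
# block dowels/corners
cr=[(346.8,150.3),(380,155.8)]
print("bottle cap",tri(t,(330+271/4,130+198/4),s,(295+243/3.5,225+62/3.5)).round(4))
E
```

```text
plate brush c [0.5906 0.1909] size [0.0829 0.1586] long-axis deg 94.2
plate block c [0.5951 0.0106] size [0.1584 0.0827] long-axis deg 85.5
plate stamp c [0.4656 0.1992] size [0.1585 0.083 ] long-axis deg 88.4
plate loupe c [0.4637 0.0179] size [0.1591 0.0825] long-axis deg 86.4
inlay brush c [0.5912 0.1923] size [0.0231 0.1491] long-axis deg 94.3
  side brush c [0.5864 0.1916] size [0.0252 0.1475] long-axis deg 95.2
   tri [5.908e-01 1.937e-01 1.000e-04]
inlay block c [0.5958 0.0109] size [0.0951 0.0654] long-axis deg 85.6
  side block c [0.5919 0.0103] size [0.0954 0.0673] long-axis deg 85.4
   tri [0.5945 0.0116 0.0024]
inlay stamp c [0.4652 0.201 ] size [0.0283 0.028 ] long-axis deg 0.9
  side stamp c [0.4611 0.1981] size [0.0231 0.0298] long-axis deg 170.5
   tri [0.4638 0.2008 0.0038]
inlay loupe c [0.4642 0.0181] size [0.0424 0.042 ] long-axis deg 26.5
  side loupe c [0.4594 0.0178] size [0.0393 0.0436] long-axis deg 170.4
   tri [0.462  0.0185 0.0042]
BLOCK c [ 0.5691 -0.1937] size [0.0932 0.0632] long-axis deg 78.4
BLOCK z0 c [ 0.5713 -0.1954] size [0.0945 0.064 ] long-axis deg 78.4
BRUSH c [ 0.4474 -0.1954] size [0.0168 0.1435] long-axis deg 109.5
[ 0.46953567 -0.26366128] [ 0.42308465 -0.12787894]
BRUSH side c [ 0.4469 -0.1995] size [0.0258 0.145 ] long-axis deg 108.7
LOUPE c [ 0.457  -0.3429] size [0.0419 0.0345] long-axis deg 89.6
[418. 201.] [436. 216.]
loupe side [331. 299.] [350. 326.]
LOUPE s c [ 0.4542 -0.3492] size [0.0575 0.0342] long-axis deg 79.1
stamp t [417. 148.] [432. 161.]
stamp s [401. 282.] [415. 310.]
stamp top tri [ 0.5814 -0.3432  0.0545] foot [ 0.58356018 -0.3472152   0.        ] [ 0.57843492 -0.34985113  0.        ]
loupe top tri [ 0.4567 -0.3522  0.0413]
bottle cap [ 0.5159 -0.2624  0.0954]
```

```bash
cat >> h.py <<'E'
def go(x,y,z,yaw=None):
    "shift/turn (scaled) from present pose to TCP xyz, closing axis at yaw deg (mod 180), tool down"
    s=r.read_state(); R0=R.from_quat(s["eef_rot"]); ty=R0.as_matrix()[:,1]; cur=np.degrees(np.arctan2(ty[1],ty[0]))
    if yaw is None: yaw=cur
    d=(yaw-cur+90)%180-90; a=np.radians(cur+d); Y=np.array([np.cos(a),np.sin(a),0]); Z=np.array([0,0,-1.]); X=np.cross(Y,Z)
    rv=(R0.inv()*R.from_matrix(np.c_[X,Y,Z])).as_rotvec(degrees=True)/120
    sh=R0.inv().apply(np.array([x,y,z])-s["ee_pos"])/.3
    print("now",s["ee_pos"].round(4),"yaw",cur.round(1),"j7",s["joint_positions"][6].round(2),"t",round(s["time"],1),"| row",sh.round(3).tolist(),rv.round(3).tolist())
E
python3 - <<'E'
from h import *
t=Cam("top");s=Cam("side")
for a,b in (((352,247),(283,185)),((446,308),(207,258)),((305,318),(195,165)),((393,398),(115,228))): print("cab",tri(t,a,s,b).round(3))
print("loupe mid",tri(t,(428,209),s,(340.5,312.5)).round(4))
print("bottle foot",s.on((295+232/3.5,225+208/3.5),0),t.on((330+236/4,130+232/4),0))
print("stack foot",t.on((297,100),0),s.on((416,205),0))
print("plate tops z"); 
go(.5,-.02,.25,-11.6); go(.568,-.195,.14,-11.6)
E
```

```text
cab [ 0.378 -0.154  0.168]
cab [ 0.255 -0.332  0.168]
cab [ 0.227 -0.066  0.173]
cab [ 0.094 -0.229  0.163]
loupe mid [ 0.4551 -0.3505  0.0184]
bottle foot [ 0.51127043 -0.27921597  0.        ] [ 0.50852412 -0.26376151  0.        ]
stack foot [ 0.72426316 -0.04368176  0.        ] [ 0.71324308 -0.05092653  0.        ]
plate tops z
now [0.2542 0.571  0.2025] yaw 66.0 j7 -0.09 t 0.4 | row [-1.55, -1.466, -0.158] [-0.0, 0.0, 0.647]
now [0.2542 0.571  0.2025] yaw 66.0 j7 -0.09 t 0.4 | row [-1.994, -1.907, 0.208] [-0.0, 0.0, 0.647]
```

```bash
python3 -m pendant '[[-1,-1,-0.95,-0.2,0,0,0.647],[-1,-1,-0.95,-0.2,0,0,0.647],[-1,-1,-0.95,-0.2,0,0,0.647],[-1,-1,-0.95,-0.2,0,0,0.647],[-1,-1,-0.95,-0.2,0,0,0.647],[-1,-1,-0.95,-0.2,0,0,0.647],[-1,-1,-0.95,-0.2,0,0,0.647],[-1,-1,-0.95,-0.2,0,0,0.647]]' 15; python3 -c "
from h import *
go(.569,-.194,.16,-11.6)"
```

```text
time: 1.4
ee_pos: [0.4139, 0.1854, 0.2635]
eef_rot: [0.778, 0.628, 0.001, 0.0]
ft_force: [0.2, 1.5, -0.8]
width: 0.0872
grip_force: 0.0
now [0.4139 0.1854 0.2635] yaw -12.2 j7 -0.76 t 1.4 | row [-1.127, 0.772, 0.344] [0.001, -0.001, -0.005]
```

```bash
python3 -m pendant '[[-1,-0.95,0.65,0.15,0,0,-0.005],[-1,-0.95,0.65,0.15,0,0,-0.005],[-1,-0.95,0.65,0.15,0,0,-0.005],[-1,-0.95,0.65,0.15,0,0,-0.005],[-1,-0.95,0.65,0.15,0,0,-0.005],[-1,-0.95,0.65,0.15,0,0,-0.005],[-1,-1,0.77,0.3,0,0,-0.005],[-1,-1,0.77,0.3,0,0,-0.005]]' 15; python3 -c "
from h import *
go(.569,-.194,.08,-11.6)"
```

```text
time: 2.4
ee_pos: [0.5768, -0.1528, 0.1678]
eef_rot: [0.772, 0.635, -0.004, -0.002]
ft_force: [-0.1, 0.5, 0.4]
width: 0.0873
grip_force: 0.0
now [ 0.5768 -0.1528  0.1678] yaw -11.1 j7 0.16 t 2.4 | row [-0.139, 0.003, 0.293] [-0.004, 0.002, 0.004]
```

```bash
python3 -m pendant '[[-1,-0.13,0,0.2,0,0,0],[-1,-0.13,0,0.2,0,0,0],[-1,-0.13,0,0.2,0,0,0],[-1,-0.13,0,0.2,0,0,0]]' 15; python3 -c "
from h import *
go(.569,-.194,.08,-11.6)
c=Cam('side'); cv2.imwrite('pics/s1.png',cv2.resize(c.im[120:340,260:500],None,fx=2.5,fy=2.5)[:,:,::-1]); c=Cam('top'); print(c.proj([.569,-.194,.08]))
cv2.imwrite('pics/t1.png',cv2.resize(c.im[90:290,260:500],None,fx=2.5,fy=2.5)[:,:,::-1])"
```

```text
time: 2.9
ee_pos: [0.572, -0.1889, 0.1145]
eef_rot: [0.771, 0.636, 0.001, 0.001]
ft_force: [0.7, 0.7, -0.6]
width: 0.087
grip_force: 0.0
now [ 0.572  -0.1889  0.1145] yaw -10.9 j7 0.26 t 2.9 | row [-0.019, -0.007, 0.115] [0.001, -0.001, 0.006]
[364.46551302 156.83039959]
```

View pics/s1.png

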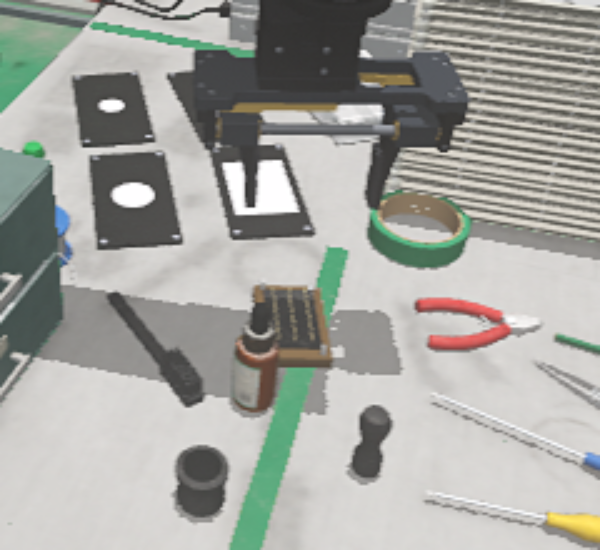

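Side crop: the fingertips hang at about full-frame (360,203) and (411,202), above the block. The wide body lies along the closing line, clear of the bottle. I'll check the side calibration at the fingertips and then go down.

```bash
python3 -m pendant '[[-1,-0.019,-0.007,0.115,0,0,0.006],[-1,-0.019,-0.007,0.115,0,0,0.006],[-1,-0.019,-0.007,0.115,0,0,0.006]]' 15; python3 -c "
from h import *
c=Cam('side'); print(c.proj([.572,-.189,.1005]))
go(.569,-.194,.017,-11.6)"
```

```text
time: 3.38
ee_pos: [0.5682, -0.195, 0.0793]
eef_rot: [0.776, 0.631, 0.0, 0.0]
ft_force: [0.6, -0.5, 0.2]
width: 0.0871
grip_force: 0.0
[382.43667853 213.07635463]
now [ 0.5684 -0.1951  0.0795] yaw -11.7 j7 0.28 t 3.4 | row [0.004, 0.001, 0.208] [0.001, -0.0, -0.001]
```

```bash
python3 -c "
from h import *
c=Cam('side'); s=r.read_state(); M=R.from_quat(s['eef_rot']).as_matrix(); im=c.im.copy()
for k in(-.0435,-.058,.0435,.058):
    u=c.proj(s['ee_pos']+M@[0,k,.014]); print(u.round(1)); cv2.circle(im,tuple(np.int32(u.round())),1,(255,0,255),-1)
print(s['ee_pos'],s['time'],s['joint_vel'].round(3))
cv2.imwrite('pics/s2.png',cv2.resize(im[160:300,300:460],None,fx=4,fy=4)[:,:,::-1])"
```

```text
[358.8 227.9]
[351.8 227.8]
[401.2 228.9]
[408.2 229.1]
[ 0.56840356 -0.19516732  0.07944034] 3.475 [ 0.002  0.002 -0.001  0.006 -0.002 -0.004  0.001]
```

View pics/s2.png

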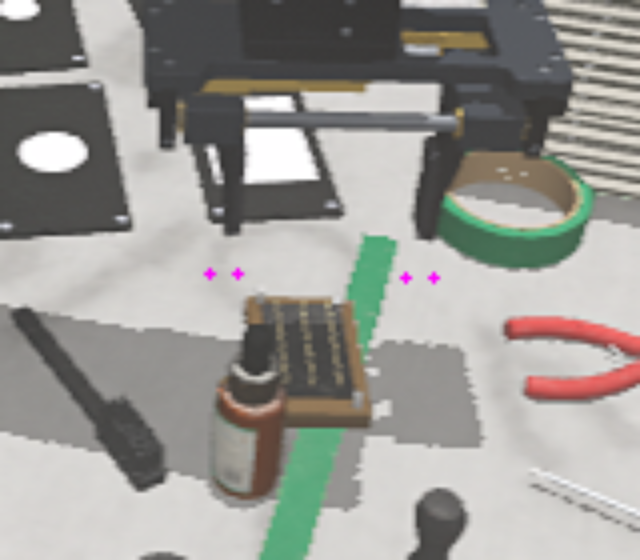

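The observed tips are about 10 px above their projection, so I'll compare with the top view before going lower.

```bash
python3 -c "
from h import *
c=Cam('top'); s=r.read_state(); M=R.from_quat(s['eef_rot']).as_matrix(); im=c.im.copy()
for k in(-.0435,-.058,.0435,.058):
    u=c.proj(s['ee_pos']+M@[0,k,.014]); print(u.round(1)); cv2.circle(im,tuple(np.int32(u.round())),1,(255,0,255),-1)
for a in(-.0375,.0375):
  for b in(-.095,.095):
    u=c.proj(s['ee_pos']+M@[a,b,-.056]); cv2.circle(im,tuple(np.int32(u.round())),1,(255,255,0),-1)
print(s['ee_pos'],s['joint_positions'])
cv2.imwrite('pics/t2.png',cv2.resize(im[80:230,270:450],None,fx=4,fy=4)[:,:,::-1])"
```

```text
[360.4 177.3]
[359.1 183.7]
[367.7 139.5]
[368.9 133.3]
[ 0.56831454 -0.19516129  0.07927185] [-0.27520171  0.43550911  0.67002229  1.70478892 -0.2984232   1.10372547
  0.28022097]
```

View pics/t2.png

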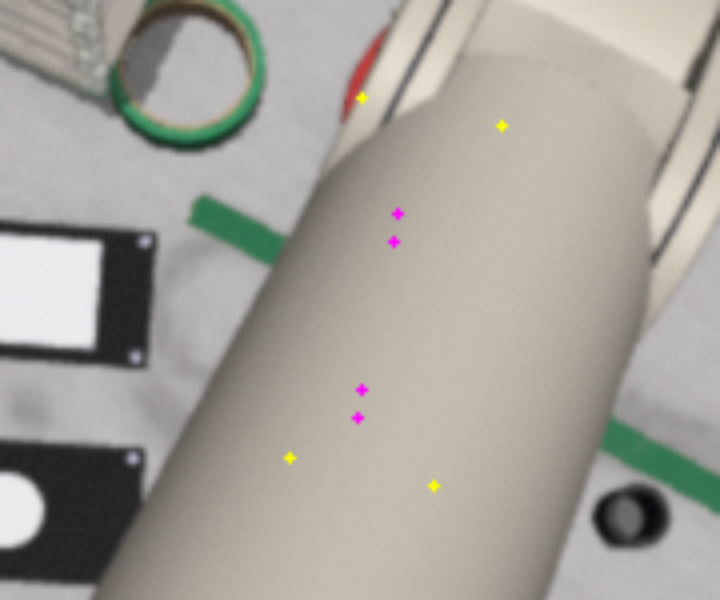

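```bash
python3 -c "
from h import *
c=Cam('side'); s=r.read_state(); M=R.from_quat(s['eef_rot']).as_matrix(); p=s['ee_pos']
for z in(.014,-.056):
  for a in (-.0375,0,.0375):
    print(z,a,[((c.proj(p+M@[a,b,z])-[300,160])*4).round(0).tolist() for b in(-.095,.095)])
print('px per mm x,y,z',[(c.proj(p+np.eye(3)[i]*.01)-c.proj(p)).round(2) for i in range(3)])
for n in ('side',):
  im=c.im[195:260,340:420]; cv2.imwrite('pics/s3.png',cv2.resize(np.clip((im.astype(float)-128)*2+128,0,255).astype(np.uint8),None,fx=7,fy=7,interpolation=0)[:,:,::-1])"
```

```text
0.014 -0.0375 [[134.0, 319.0], [519.0, 329.0]]
0.014 0 [[135.0, 270.0], [505.0, 279.0]]
0.014 0.0375 [[136.0, 224.0], [491.0, 233.0]]
-0.056 -0.0375 [[137.0, 209.0], [545.0, 218.0]]
-0.056 0 [[138.0, 161.0], [529.0, 170.0]]
-0.056 0.0375 [[138.0, 117.0], [514.0, 125.0]]
px per mm x,y,z [array([ 4.72, -0.52]), array([-1.43, -3.08]), array([ 0.48, -3.79])]
```

View pics/s3.png

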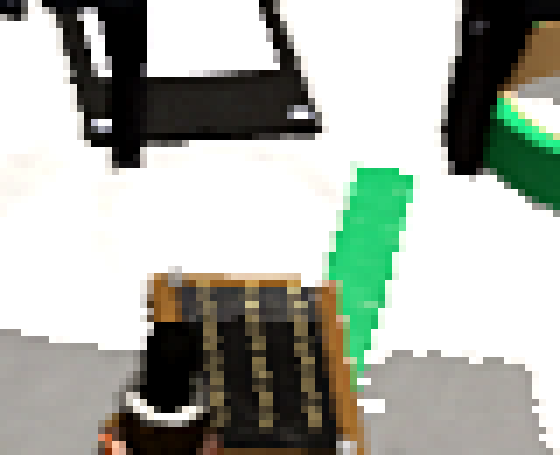

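Side crop: dark tips end at about (358,218) and (406,219), where (359,228) and (401,229) were predicted. The tips seem about 25 mm higher than stated. I'll go down in guarded steps and compare near the table.

```bash
python3 -m pendant '[[-1,0,0,0.15,0,0,0],[-1,0,0,0.15,0,0,0],[-1,0,0,0.15,0,0,0],[-1,0,0,0.15,0,0,0]]' 15; python3 -c "
from h import *
c=Cam('side'); s=r.read_state(); M=R.from_quat(s['eef_rot']).as_matrix(); p=s['ee_pos']; print(p)
for b in(-.0435,.0435): print(c.proj(p+M@[0,b,.014]))
cv2.imwrite('pics/s4.png',cv2.resize(c.im[180:300,310:450],None,fx=5,fy=5,interpolation=0)[:,:,::-1])"
```

```text
time: 4.08
ee_pos: [0.5685, -0.1956, 0.0347]
eef_rot: [0.776, 0.631, 0.001, 0.001]
ft_force: [0.5, -0.1, -0.8]
width: 0.0869
grip_force: 0.0
[ 0.56835046 -0.19549264  0.03447854]
[357.53214183 244.03375282]
[398.45814081 245.02840945]
```

View pics/s4.png

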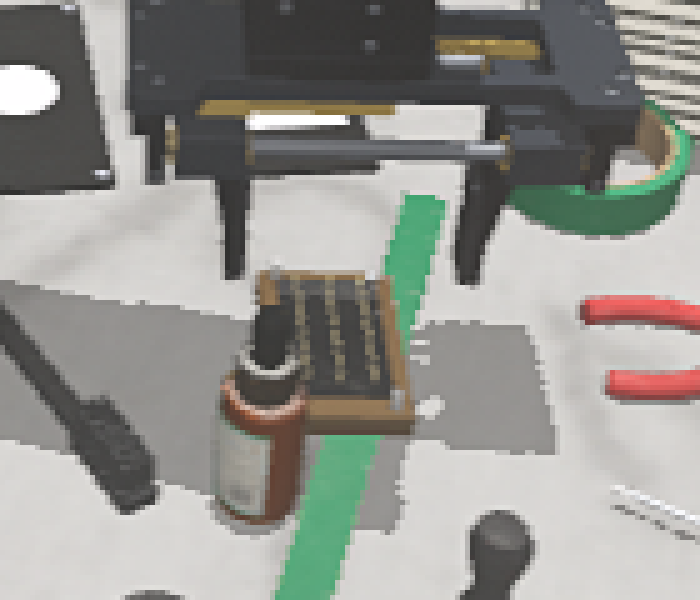

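```bash
python3 -c "
from h import *
c=Cam('side')
for u in((416,245),(421,270.4),(392,244.5),(390,286)): print(c.on(u,0).round(3))
print('tips if z .02 / .04', [c.on(u,z).round(3) for u in((357,235.6),(404,236.6)) for z in(.02,.04)])
t=Cam('top')"
```

```text
[ 0.659 -0.19   0.   ]
[ 0.641 -0.264  0.   ]
[ 0.607 -0.18   0.   ]
[ 0.566 -0.292  0.   ]
tips if z .02 / .04 [array([ 0.531, -0.16 ,  0.02 ]), array([ 0.525, -0.181,  0.04 ]), array([ 0.632, -0.18 ,  0.02 ]), array([ 0.622, -0.201,  0.04 ])]
```

The shadow puts the gripper where the state says in x and y, so the gap is in height. I'll continue down to the stated height and look.

```bash
python3 -m pendant '[[-1,0,0,0.055,0,0,0],[-1,0,0,0.055,0,0,0],[-1,0,0,0.055,0,0,0]]' 15; python3 -c "
from h import *
c=Cam('side'); s=r.read_state(); M=R.from_quat(s['eef_rot']).as_matrix(); p=s['ee_pos']; print(p)
for b in(-.0435,.0435): print(c.proj(p+M@[0,b,.014]))
cv2.imwrite('pics/s5.png',cv2.resize(c.im[190:290,320:440],None,fx=5,fy=5,interpolation=0)[:,:,::-1])"
```

```text
time: 4.6
ee_pos: [0.5672, -0.1953, 0.0162]
eef_rot: [0.776, 0.631, -0.0, -0.0]
ft_force: [0.0, -1.6, 0.7]
width: 0.0869
grip_force: 0.0
[ 0.56743921 -0.19534255  0.01648091]
[356.59552821 250.10803264]
[396.96526728 251.17462656]
```

View pics/s5.png

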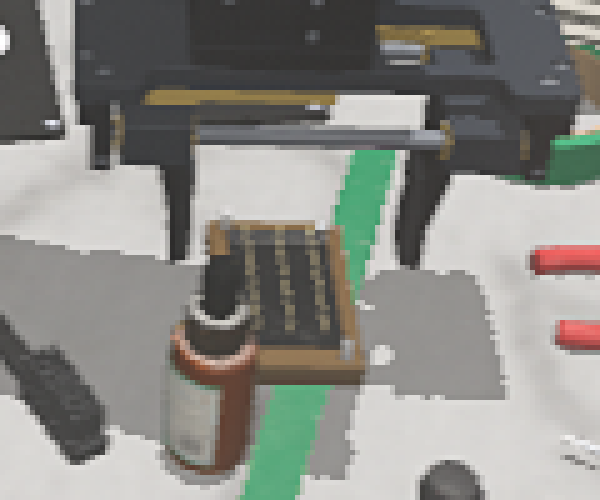

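Tips now show at about (358,242) and (399,243), still 8 px above the prediction, with no contact. A gentle close will tell whether they meet the 60 mm base.

```bash
python3 -m pendant '[[1,0,0,0,0,0,0],[1,0,0,0,0,0,0],[1,0,0,0,0,0,0],[1,0,0,0,0,0,0],[1,0,0,0,0,0,0],[1,0,0,0,0,0,0]]' 5; python3 -c "
from h import *
c=Cam('side'); s=r.read_state(); print(s['width'])
cv2.imwrite('pics/s6.png',cv2.resize(c.im[190:290,320:440],None,fx=5,fy=5,interpolation=0)[:,:,::-1])"
```

```text
time: 5.4
ee_pos: [0.5675, -0.1952, 0.0165]
eef_rot: [0.776, 0.631, 0.0, -0.0]
ft_force: [-0.1, -0.2, -0.9]
width: 0.0352
grip_force: 0.0
0.030452755261969562
```

View pics/s6.png

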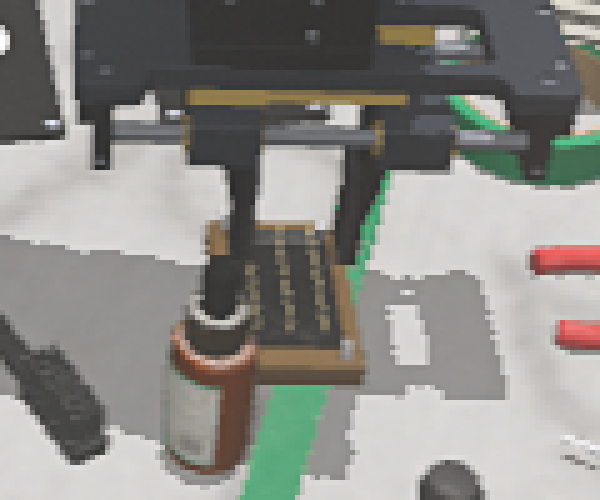

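The fingers passed over the pins at 30 mm width, so the true tool height is about 20 mm or more above the reported one. I'll open again and feel for the table beside the block.

```bash
python3 -m pendant '[[-1,0,0,0,0,0,0],[-1,0,0,0,0,0,0],[-1,0,0,0,0,0,0],[-1,0,0,0,0,0,0],[-1,0,0,0,0,0,0],[-1,0,0,0,0,0,0],[-1,0,0,0,0,0,0],[-1,0,0,0,0,0,0]]' 5;  python3 -m pendant '[[-1,0,0,0.01,0,0,0],[-1,0,0,0.02,0,0,0],[-1,0,0,0.03,0,0,0],[-1,0,0,0.04,0,0,0],[-1,0,0,0.04,0,0,0]]'
```

```text
time: 6.45
ee_pos: [0.5675, -0.1952, 0.0165]
eef_rot: [0.776, 0.631, 0.0, -0.0]
ft_force: [-1.0, -0.5, 0.2]
width: 0.0862
grip_force: 0.0
time: 7.08
ee_pos: [0.5673, -0.1952, 0.0042]
eef_rot: [0.776, 0.631, -0.0, -0.0]
ft_force: [0.3, 0.3, 0.1]
width: 0.087
grip_force: 0.0
```

```bash
python3 -m pendant '[[-1,0,0,0.005,0,0,0],[-1,0,0,0.01,0,0,0],[-1,0,0,0.01,0,0,0]]'; python3 -m pendant '[[-1,0,0,0.005,0,0,0],[-1,0,0,0.005,0,0,0]]'
```

```text
time: 7.45
ee_pos: [0.5674, -0.1952, 0.0014]
eef_rot: [0.776, 0.631, -0.0, -0.0]
ft_force: [-1.0, 0.0, 0.6]
width: 0.0869
grip_force: 0.0
time: 7.7
ee_pos: [0.5674, -0.1952, -0.0001]
eef_rot: [0.776, 0.631, 0.0, -0.0]
ft_force: [0.1, -0.1, -0.0]
width: 0.087
grip_force: 0.0
```

```bash
for i in 1; do python3 -m pendant '[[-1,0,0,0.005,0,0,0],[-1,0,0,0.01,0,0,0],[-1,0,0,0.01,0,0,0]]'; done; python3 -m pendant '[[-1,0,0,0.005,0,0,0],[-1,0,0,0.005,0,0,0]]'
```

```text
time: 8.07
ee_pos: [0.5674, -0.1952, -0.0031]
eef_rot: [0.776, 0.631, -0.0, -0.0]
ft_force: [-0.6, -0.4, 0.4]
width: 0.0872
grip_force: 0.0
time: 8.32
ee_pos: [0.5674, -0.1952, -0.0046]
eef_rot: [0.776, 0.631, -0.0, -0.0]
ft_force: [-0.5, -0.5, -0.6]
width: 0.087
grip_force: 0.0
```

```bash
python3 -m pendant '[[-1,0,0,0.005,0,0,0],[-1,0,0,0.005,0,0,0]]'; python3 -c "
from h import *
c=Cam('side'); cv2.imwrite('pics/s7.png',cv2.resize(c.im[190:290,320:440],None,fx=5,fy=5,interpolation=0)[:,:,::-1])"
```

```text
time: 8.57
ee_pos: [0.5674, -0.1952, -0.0061]
eef_rot: [0.776, 0.631, -0.0, -0.0]
ft_force: [0.0, -1.2, 0.5]
width: 0.0869
grip_force: 0.0
```

View pics/s7.png

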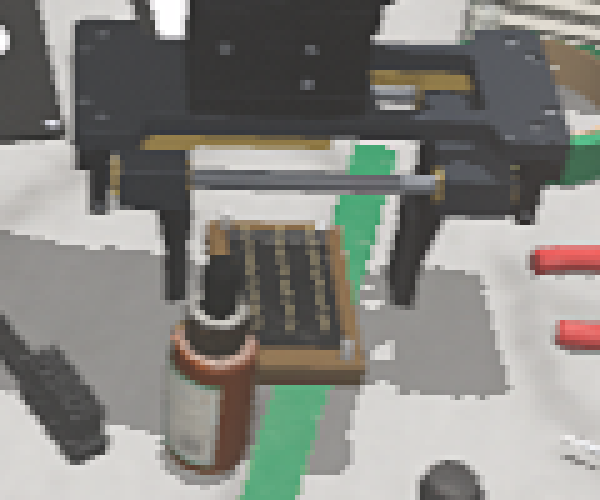

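Tips now show at (355,250) and (400,251), which matches a tip height of 3 mm at the stated x and y. The reported z therefore reads about 23 mm low. Now I'll grip and lift.

```bash
python3 -m pendant '[[1,0,0,0,0,0,0],[1,0,0,0,0,0,0],[1,0,0,0,0,0,0],[1,0,0,0,0,0,0],[1,0,0,0,0,0,0]]' 20;  python3 -m pendant '[[1,0,0,-0.1,0,0,0],[1,0,0,-0.2,0,0,0],[1,0,0,-0.35,0,0,0],[1,0,0,-0.35,0,0,0],[1,0,0,-0.35,0,0,0]]'; python3 -c "
from h import *
go(.594,.0107,.1,-4.5)"
```

```text
time: 9.25
ee_pos: [0.5674, -0.1952, -0.006]
eef_rot: [0.776, 0.631, -0.0, -0.0]
ft_force: [-1.7, -0.5, 0.7]
width: 0.045
grip_force: 0.7
time: 9.88
ee_pos: [0.5671, -0.1948, 0.0983]
eef_rot: [0.776, 0.631, -0.0, -0.0]
ft_force: [0.4, 0.1, -2.1]
width: 0.0431
grip_force: 20.0
now [ 0.5671 -0.1948  0.0983] yaw -11.7 j7 0.27 t 9.9 | row [0.689, -0.051, -0.005] [-0.0, -0.0, -0.06]
```

Width is 43 mm rather than 60, so the tips hold something other than the base. I'll check what's held.

```bash
python3 -c "
from h import *
c=Cam('side'); s=r.read_state(); print(s['width'],s['ft_force'],s['ee_pos'])
cv2.imwrite('pics/s8.png',cv2.resize(c.im[150:280,320:440],None,fx=4.5,fy=4.5,interpolation=2)[:,:,::-1])"
```

```text
0.042745534676548284 [ 0.21335697 -0.35122366 -2.05062316] [ 0.56670752 -0.19480343  0.09774091]
```

View pics/s8.png

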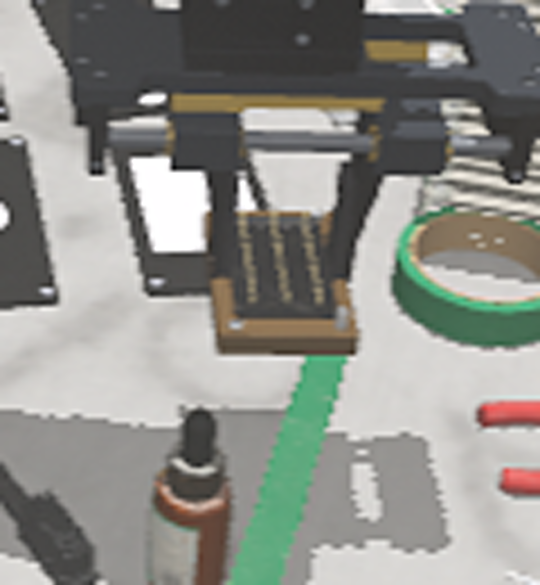

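Side crop: the block is held level by its pin field, with the tips just on top of the base, so the tips were at about 13 mm. The real height is about 33 mm above the reported one. The hold is good, so I'll carry it to the plate.

```bash
python3 -m pendant '[[1,0.68,-0.06,0,0,0,-0.06],[1,0.68,-0.06,0,0,0,-0.06],[1,0.68,-0.06,0,0,0,-0.06],[1,0.68,-0.06,0,0,0,-0.06],[1,0.68,-0.06,0,0,0,-0.06],[1,0.68,-0.06,0,0,0,-0.06]]'; python3 -c "
from h import *
go(.5925,.0097,.02,-4.6)
c=Cam('side')
"
```

```text
time: 10.68
ee_pos: [0.5909, 0.0055, 0.0986]
eef_rot: [0.736, 0.677, -0.001, 0.0]
ft_force: [0.2, -1.5, -1.1]
width: 0.0431
grip_force: 20.0
now [0.5909 0.0055 0.0986] yaw -4.7 j7 0.01 t 10.7 | row [0.015, 0.004, 0.262] [-0.0, 0.001, -0.001]
```

```bash
python3 -m pendant '[[1,0.014,0.004,0.26,0,0,0],[1,0.014,0.004,0.26,0,0,0],[1,0.014,0.004,0.26,0,0,0],[1,0.014,0.004,0.31,0,0,0],[1,0.014,0.004,0.31,0,0,0],[1,0.014,0.004,0.31,0,0,0]]'; python3 -c "
from h import *
go(.5925,.0097,.0,-4.6)
c=Cam('side'); print(c.proj([.594,.0107,.005]))
"; python3 -m pendant '[[1,0,0,0.007,0,0,0],[1,0,0,0.007,0,0,0]]'
```

```text
time: 11.48
ee_pos: [0.5934, 0.0123, 0.0067]
eef_rot: [0.735, 0.678, 0.0, 0.0]
ft_force: [-1.1, 0.1, -1.9]
width: 0.0431
grip_force: 20.0
now [0.5934 0.0123 0.0067] yaw -4.6 j7 0.06 t 11.5 | row [-0.009, -0.002, 0.022] [0.0, -0.0, 0.0]
[364.04127038 193.96943254]
time: 11.78
ee_pos: [0.5929, 0.0123, 0.0039]
eef_rot: [0.735, 0.678, 0.0, -0.0]
ft_force: [0.2, -0.5, -0.6]
width: 0.0431
grip_force: 20.0
```

```bash
python3 -m pendant '[[1,-0.006,0,0.007,0,0,0],[1,-0.006,0,0.007,0,0,0]]'; python3 -m pendant '[[1,0,0,0.005,0,0,0],[1,0,0,0.005,0,0,0]]'; python3 -m pendant '[[1,0,0,0.005,0,0,0],[1,0,0,0.005,0,0,0]]'
```

```text
time: 12.02
ee_pos: [0.5926, 0.0102, 0.0017]
eef_rot: [0.735, 0.678, -0.0, -0.0]
ft_force: [0.3, 0.2, -2.1]
width: 0.0432
grip_force: 20.0
time: 12.28
ee_pos: [0.5927, 0.0105, 0.0002]
eef_rot: [0.735, 0.678, -0.0, -0.0]
ft_force: [-0.6, -1.1, -1.0]
width: 0.0431
grip_force: 20.0
time: 12.52
ee_pos: [0.593, 0.0105, -0.0007]
eef_rot: [0.735, 0.678, 0.0, -0.0]
ft_force: [-2.8, 0.3, 3.8]
width: 0.0431
grip_force: 20.0
```

Contact is felt at the expected height. I'll release, rise, and move aside toward the brush.

```bash
python3 -m pendant '[[-1,0,0,0,0,0,0],[-1,0,0,0,0,0,0],[-1,0,0,0,0,0,0],[-1,0,0,0,0,0,0],[-1,0,0,0,0,0,0],[-1,0,0,-0.2,0,0,0],[-1,0,0,-0.4,0,0,0],[-1,0,0,-0.5,0,0,0]]' 10; python3 -m pendant '[[-1,-0.6,-0.1,-0.2,0,0,-0.2],[-1,-0.6,-0.1,-0.2,0,0,-0.2],[-1,-0.6,-0.1,-0.2,0,0,-0.2],[-1,-0.6,-0.1,-0.2,0,0,-0.2],[-1,-0.6,-0.1,-0.2,0,0,-0.2],[-1,-0.6,-0.1,-0.2,0,0,-0.2]]'; cat >> h.py <<'E'
def comp(c,box,f):
    x0,y0,x1,y1=box; p=c.im[y0:y1,x0:x1].astype(int); m=f(p).astype(np.uint8)
    n,l,st,ce=cv2.connectedComponentsWithStats(m); i=1+np.argmax(st[1:,4])
    k=max(cv2.findContours((l==i).astype(np.uint8),0,1)[0],key=len)+np.array([x0,y0]); return k[:,0].astype(np.float32),st[i,4],ce[i]+[x0,y0]
dark=lambda p:p.max(2)<110
pale=lambda p:p.min(2)>150
brown=lambda p:(p[:,:,0]-p[:,:,2]>25)&(p[:,:,0]>p[:,:,1])
def rect(c,k,z,n):
    w=np.array([c.on(u,z)[:2] for u in k],np.float32); rc=cv2.minAreaRect(w); b=cv2.boxPoints(rc)
    e=max((b[1]-b[0],b[2]-b[1]),key=np.linalg.norm)
    print(n,"c",np.round(rc[0],4),"size",np.round(rc[1],4),"long-axis deg",np.degrees(np.arctan2(e[1],e[0])).round(1)%180); return rc
E
python3 -c "
from h import *
t=Cam('top');s=Cam('side')
cv2.imwrite('pics/t9.png',t.im[:,:,::-1])
for c,b,n in((t,(245,130,306,175),'top'),(s,(335,165,400,225),'side')):
    k,A,ce=comp(c,b,brown); print(n,A); rect(c,k,.015,'block')
go(.452,-.212,.1,25)"
```

```text
time: 13.52
ee_pos: [0.594, 0.0102, 0.1523]
eef_rot: [0.735, 0.678, 0.002, 0.001]
ft_force: [1.2, 0.3, -0.2]
width: 0.0867
grip_force: 0.0
time: 14.28
ee_pos: [0.5489, -0.1648, 0.2082]
eef_rot: [0.577, 0.817, -0.0, -0.001]
ft_force: [-1.0, 0.9, 0.0]
width: 0.0871
grip_force: 0.0
top 336
block c [0.5972 0.0109] size [0.0886 0.0593] long-axis deg 85.8
side 149
block c [0.5912 0.0109] size [0.0917 0.0601] long-axis deg 87.7
now [ 0.5489 -0.165   0.2082] yaw 19.6 j7 0.68 t 14.4 | row [-0.04, -0.356, 0.361] [-0.0, -0.0, -0.045]
```

The block sits on its plate within about 2 mm and 1°. The silhouette I matched was the near pad edge, so the z offset is about 33 mm and x, y are good. Next is the brush.

```bash
python3 -m pendant '[[-1,-0.04,-0.36,0.3,0,0,-0.045],[-1,-0.04,-0.36,0.3,0,0,-0.045],[-1,-0.04,-0.36,0.3,0,0,-0.045],[-1,-0.04,-0.36,0.3,0,0,-0.045],[-1,-0.04,-0.36,0.3,0,0,-0.045],[-1,-0.04,-0.36,0.3,0,0,-0.045]]' 10; python3 -c "
from h import *
go(.4522,-.213,.0,25)"
```

```text
time: 15.12
ee_pos: [0.4523, -0.2134, 0.1196]
eef_rot: [0.538, 0.843, 0.0, 0.001]
ft_force: [0.6, -0.2, -0.7]
width: 0.0869
grip_force: 0.0
now [ 0.4523 -0.2134  0.1196] yaw 24.9 j7 0.87 t 15.1 | row [0.002, -0.0, 0.399] [0.0, 0.001, -0.001]
```

```bash
python3 -m pendant '[[-1,0,0,0.1,0,0,0],[-1,0,0,0.2,0,0,0],[-1,0,0,0.3,0,0,0],[-1,0,0,0.38,0,0,0],[-1,0,0,0.42,0,0,0],[-1,0,0,0.42,0,0,0],[-1,0,0,0.42,0,0,0]]' 10; python3 -m pendant '[[-1,0,0,0.01,0,0,0],[-1,0,0,0.02,0,0,0],[-1,0,0,0.02,0,0,0]]'; python3 -m pendant '[[-1,0,0,0.007,0,0,0],[-1,0,0,0.007,0,0,0]]'
```

```text
time: 16.0
ee_pos: [0.4516, -0.2141, -0.0063]
eef_rot: [0.538, 0.843, 0.0, 0.001]
ft_force: [-0.8, -0.3, -0.3]
width: 0.087
grip_force: 0.0
time: 16.38
ee_pos: [0.4506, -0.2138, -0.0133]
eef_rot: [0.538, 0.843, 0.0, -0.0]
ft_force: [-0.0, -0.1, 0.2]
width: 0.0868
grip_force: 0.0
time: 16.62
ee_pos: [0.4507, -0.2138, -0.0154]
eef_rot: [0.538, 0.843, -0.0, -0.0]
ft_force: [0.3, -0.6, -0.3]
width: 0.0871
grip_force: 0.0
```

Feeling for the table in 1 mm steps, to pin down the height.

```bash
python3 -m pendant '[[-1,0,0,0.004,0,0,0],[-1,0,0,0.004,0,0,0]]'|sed -n '2p;4p'; python3 -m pendant '[[-1,0,0,0.004,0,0,0],[-1,0,0,0.004,0,0,0]]'|sed -n '2p;4p'
```

```text
ee_pos: [0.4507, -0.2138, -0.0166]
ft_force: [-0.5, -0.1, -0.7]
ee_pos: [0.4507, -0.2138, -0.0178]
ft_force: [0.0, 0.7, 0.5]
```

```bash
python3 -m pendant '[[1,0,0,0,0,0,0],[1,0,0,0,0,0,0],[1,0,0,0,0,0,0],[1,0,0,0,0,0,0],[1,0,0,0,0,0,0],[1,0,0,0,0,0,0],[1,0,0,0,0,0,0],[1,0,0,0,0,0,0]]' 10; python3 -m pendant '[[1,0,0,0,0,0,0],[1,0,0,0,0,0,0],[1,0,0,0,0,0,0]]' 10
```

```text
time: 18.12
ee_pos: [0.4507, -0.2139, -0.0177]
eef_rot: [0.538, 0.843, 0.0, -0.0]
ft_force: [-0.9, -0.4, 1.2]
width: 0.0157
grip_force: 10.4
time: 18.5
ee_pos: [0.4508, -0.2139, -0.0176]
eef_rot: [0.538, 0.843, 0.0, 0.0]
ft_force: [-0.1, -0.4, 1.3]
width: 0.0153
grip_force: 10.4
```

```bash
python3 -m pendant '[[1,0,0,-0.1,0,0,0],[1,0,0,-0.2,0,0,0],[1,0,0,-0.3,0,0,0],[1,0,0,-0.4,0,0,0],[1,0,0,-0.4,0,0,0],[1,0,0,-0.4,0,0,0]]' 10; python3 -c "
from h import *
c=Cam('side'); cv2.imwrite('pics/s10.png',cv2.resize(c.im[150:300,270:410],None,fx=4,fy=4)[:,:,::-1])
go(.452,-.05,.1,4)"
```

```text
time: 19.25
ee_pos: [0.4504, -0.2135, 0.1017]
eef_rot: [0.538, 0.843, 0.0, -0.0]
ft_force: [0.7, 0.9, 0.3]
width: 0.0149
grip_force: 10.3
now [ 0.4501 -0.2136  0.1014] yaw 24.9 j7 0.89 t 19.3 | row [0.492, 0.235, 0.005] [-0.001, -0.0, 0.174]
```

View pics/s10.png

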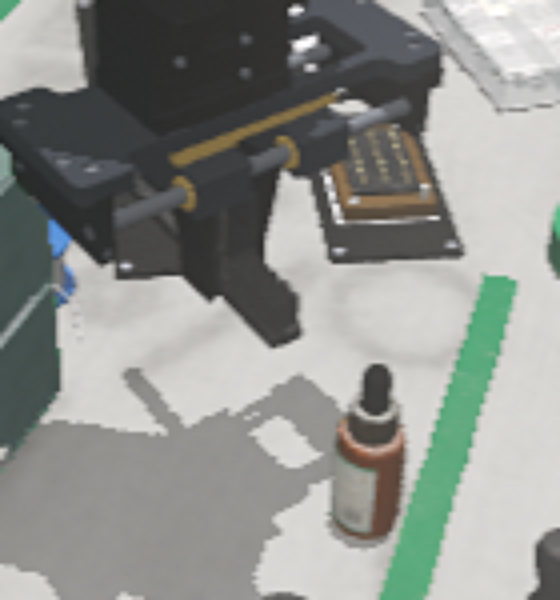

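The brush is held level with its head at (342,233) toward the camera; the shadow of its handle runs from (304,243) to (315,256). All views are used, so I measure by numbers from here. Brush yaw from the shadow:

```bash
python3 -c "
from h import *
c=Cam('side'); a=c.on((303.75,243),0);b=c.on((315.5,256.5),0); print(a,b); d=a-b; print(np.degrees(np.arctan2(d[1],d[0])))
# shadow edges of the handle: rows 246..254
for v in range(243,257):
    row=c.im[v,295:330].max(1).astype(int); x=np.where(row<165)[0]+295; print(v,x.min() if len(x) else None,x.max() if len(x) else None, c.on((x.mean(),v),0).round(4)[:2] if len(x) else '')
"
```

```text
[ 0.41530109 -0.14248324  0.        ] [ 0.43448235 -0.18827693  0.        ]
112.72698241163202
243 301 304 [ 0.4126 -0.142 ]
244 301 305 [ 0.4132 -0.1454]
245 301 306 [ 0.4139 -0.1488]
246 302 307 [ 0.4157 -0.1523]
247 303 308 [ 0.4174 -0.1558]
248 304 309 [ 0.4191 -0.1593]
249 305 309 [ 0.4198 -0.1626]
250 306 310 [ 0.4215 -0.166 ]
251 306 311 [ 0.4221 -0.1693]
252 307 326 [ 0.4288 -0.1735]
253 308 329 [ 0.4387 -0.1783]
254 308 329 [ 0.4428 -0.1821]
255 309 329 [ 0.4439 -0.1853]
256 311 329 [ 0.4451 -0.1886]
```

```bash
python3 -c "
from h import *
go(.590,.1747,.1,8.2)"
```

```text
now [ 0.4501 -0.2136  0.1013] yaw 24.8 j7 0.89 t 19.4 | row [0.979, 0.967, 0.004] [-0.001, -0.0, 0.139]
```

```bash
python3 -m pendant '[[1,0.3,0.3,0,0,0,0.03],[1,0.44,0.44,0,0,0,0.06],[1,0.58,0.58,0,0,0,0.1],[1,0.7,0.7,0,0,0,0.139],[1,0.84,0.84,0,0,0,0.139],[1,0.97,0.96,0,0,0,0.139],[1,0.98,0.967,0,0,0,0.139],[1,0.98,0.967,0,0,0,0.139]]' 10; python3 -m pendant '[[1,0,0,0.05,0,0,0],[1,0,0,0.1,0,0,0],[1,0,0,0.1,0,0,0],[1,0,0,0.1,0,0,0]]'; python3 -c "
from h import *
go(.590,.1747,-.005,8.2)"
```

```text
time: 20.35
ee_pos: [0.5898, 0.1785, 0.1005]
eef_rot: [0.653, 0.757, -0.001, -0.001]
ft_force: [-1.1, -1.4, -0.8]
width: 0.0154
grip_force: 10.3
time: 20.85
ee_pos: [0.5905, 0.1743, 0.0724]
eef_rot: [0.655, 0.755, 0.0, -0.0]
ft_force: [0.5, -0.8, 0.4]
width: 0.015
grip_force: 10.3
now [0.5905 0.1743 0.0724] yaw 8.1 j7 -0.06 t 20.9 | row [0.002, -0.002, 0.258] [0.0, -0.0, -0.001]
```

```bash
python3 -m pendant '[[1,0,0,0.1,0,0,0],[1,0,0,0.2,0,0,0],[1,0,0,0.26,0,0,0],[1,0,0,0.265,0,0,0],[1,0,0,0.265,0,0,0],[1,0,0,0.265,0,0,0]]' ; python3 -m pendant '[[1,0,0,0.008,0,0,0],[1,0,0,0.008,0,0,0]]'; python3 -m pendant '[[1,0,0,0.006,0,0,0],[1,0,0,0.006,0,0,0]]'
```

```text
time: 21.6
ee_pos: [0.5913, 0.1751, -0.006]
eef_rot: [0.655, 0.756, 0.001, 0.0]
ft_force: [-0.1, -0.0, 0.1]
width: 0.0152
grip_force: 10.3
time: 21.85
ee_pos: [0.5905, 0.1749, -0.0095]
eef_rot: [0.655, 0.756, 0.0, -0.0]
ft_force: [0.3, 0.2, 0.2]
width: 0.0154
grip_force: 10.3
time: 22.1
ee_pos: [0.5903, 0.1748, -0.0115]
eef_rot: [0.655, 0.756, -0.0, -0.0]
ft_force: [-1.4, 1.1, -0.1]
width: 0.0151
grip_force: 10.3
```

```bash
python3 -m pendant '[[1,0,0,0.004,0,0,0],[1,0,0,0.004,0,0,0],[-0.4,0,0,0.004,0,0,0],[-0.4,0,0,0.004,0,0,0],[-0.4,0,0,0.004,0,0,0],[-0.4,0,0,-0.1,0,0,0],[-0.4,0,0,-0.3,0,0,0],[-1,0,0,-0.5,0,0,0]]' ; python3 -c "
from h import *
go(.455,-.3505,.2,-34); go(.52,-.08,.2,-34)"
```

```text
time: 23.1
ee_pos: [0.5901, 0.1746, 0.1402]
eef_rot: [0.655, 0.756, -0.0, -0.0]
ft_force: [0.6, 0.9, -0.2]
width: 0.064
grip_force: 0.0
now [0.5901 0.1746 0.1402] yaw 8.2 j7 -0.08 t 23.1 | row [-1.669, -0.694, -0.199] [-0.0, 0.0, 0.351]
now [0.5901 0.1746 0.1402] yaw 8.2 j7 -0.08 t 23.1 | row [-0.807, -0.352, -0.199] [-0.0, 0.0, 0.351]
```

```bash
python3 -m pendant '[[-1,-0.9,-0.38,-0.2,0,0,0.351],[-1,-0.9,-0.38,-0.2,0,0,0.351],[-1,-0.9,-0.38,-0.2,0,0,0.351],[-1,-0.9,-0.38,-0.2,0,0,0.351],[-1,-0.9,-0.38,-0.2,0,0,0.351],[-1,-0.9,-0.38,-0.2,0,0,0.351],[-1,-0.9,-0.38,-0.2,0,0,0.351],[-1,-0.9,-0.38,-0.2,0,0,0.351]]' ; python3 -c "
from h import *
go(.455,-.3505,.15,-34)
t=Cam('top'); cv2.imwrite('pics/t11.png',t.im[:,:,::-1])
# brush on pale bar: dark pixels inside inlay region of plate
im=t.im[140:170,160:237].max(2).astype(int)
for v in range(0,30): print(''.join('#' if p<70 else '+' if p<130 else '.' for p in im[v]))
"
```

```text
time: 24.1
ee_pos: [0.5161, -0.1073, 0.1982]
eef_rot: [0.882, 0.471, -0.0, -0.0]
ft_force: [-1.7, 0.1, 0.8]
width: 0.0872
grip_force: 0.0
now [ 0.5161 -0.1073  0.1982] yaw -33.8 j7 -0.38 t 24.1 | row [-0.787, 0.282, 0.161] [-0.0, 0.0, 0.001]
....++++###############################################################+.....
....++.+###############################################################+.....
....+...###############################################################+.....
....++.+###############################################################+.....
....+##################################################################+.....
....+##################################################################+.....
....+##################################################################+.....
....+###################################################################+....
....+##############################################################++###+....
....+###########################+#+++++++++++++####################+.+##+....
....+#############+++++++++...++++++++++++++++#####################+..##+....

[... 781 characters left out ...]
....+###+++++++++++#####################################################+...
.....+###################################################################+...
.....+###################################################################+...
.....+###################################################################+...
.....+##############################################################++.+#+...
.....+##############################################################+..+#+...
.....+##############################################################+..+#+...
.....+################################################################+##+...
.....+############################################################++++++++...
```

```bash
python3 -c "
from h import *
for n,z in(('top',.011),):
    c=Cam(n); im=c.im.max(2).astype(float); P=[]
    for u in range(172,202):
        col=im[150:163,u]; b=np.argmin(col[2:10])+2; w=np.clip(200-col,0,None)
        lo=b
        while lo>0 and col[lo-1]>col[lo]-15 and col[lo]<150: lo-=1
        hi=b
        while hi<12 and col[hi+1]>col[hi]-15 and col[hi]<150: hi+=1
        ww=w[lo:hi+1]; P.append(c.on((u,150+(np.arange(lo,hi+1)*ww).sum()/ww.sum()),z)[:2])
    P=np.array(P); print(P[::5].round(4)); k=np.polyfit(P[:,1],P[:,0],1); print('x at y=.192',np.polyval(k,.1918),'angle',90-np.degrees(np.arctan(k[0])), 'resid',np.std(np.polyval(k,P[:,1])-P[:,0]))
    # inlay boundary lower edge/side reference from plate
s=Cam('side'); im=s.im[146:178,328:370].max(2).astype(int)
for v in range(32): print(''.join('#' if p<70 else '+' if p<130 else '.' for p in im[v]))
print(s.proj([.59,.192,.005]))
"
```

```text
[[0.5877 0.2503]
 [0.5884 0.2386]
 [0.5903 0.2269]
 [0.5905 0.2153]
 [0.5929 0.2036]
 [0.5936 0.1919]]
x at y=.192 0.5937025464361205 angle 96.04801861376016 resid 0.00037114240910162755
..........................................
...........+++...++##....................+
.........+#++++++++++++++................+
..+++++++..+++++++++++++++...............+
+++++++++...#++..+++++++++...............+
#++++++++...+#+++++++++++++..............+
#++++++++#...+++++++++++++++..............
++++++++++....#++..+++++++++..............
.#++++++++#....++++++++++++++.............
.++++++++++....++++++++++++++.............
..++++++++++....++++++++++++++............
..+++++++++++....++++++++++++++...........
...++++++++++....++++++++++++++...........
...++++++++++#....++++++++++++++..........
....++++++++++....+++++++++++++++.........
.....++++++++++....++++++++++++++.........
.....++++++++++.....#+++++++++++++........
......++++++++++....+++++++++++++++.......
......++++++++++#...+#+++++++++++++.......
.......++++++++++...++++++++++++++++......
.......+++++++++++...++++++++++++++++.....
........++++++++++....#++++++++++++++.....
........+++++++++++....#+++++++++++++.....
.........+++++++++++...++++++++++++++++...
.........+++++++++++....+++##++++++++++...
..........+++++++++++...+##+++++++++......
..........++++++++++++.......++++++++++#..
...........++++++++++++++.++++++++#####+..
...........++...+++++++++######++++.......
............+++++++#####++++..............
............+####++++.....................
..........................................
[347.01278917 159.37725253]
```

The brush lies about 4 mm from the centre and 2° off its outline, which is fine. Next is the loupe.

```bash
python3 -m pendant '[[-1,-0.787,0.282,0.16,0,0,0],[-1,-0.787,0.282,0.16,0,0,0],[-1,-0.787,0.282,0.16,0,0,0],[-1,-0.787,0.282,0.16,0,0,0],[-1,-0.787,0.282,0.16,0,0,0],[-1,-0.787,0.282,0.16,0,0,0],[-1,-0.787,0.282,0.16,0,0,0]]' ; python3 -c "
from h import *
go(.455,-.3495,-.008,-34)"
```

```text
time: 25.12
ee_pos: [0.4555, -0.35, 0.1507]
eef_rot: [0.882, 0.471, 0.0, -0.0]
ft_force: [-0.4, -0.7, 0.7]
width: 0.087
grip_force: 0.0
now [ 0.4555 -0.35    0.1507] yaw -33.8 j7 0.22 t 25.1 | row [-0.0, -0.002, 0.529] [-0.0, -0.0, 0.002]
```

```bash
python3 -m pendant '[[-1,0,0,0.15,0,0,0],[-1,0,0,0.28,0,0,0],[-1,0,0,0.38,0,0,0],[-1,0,0,0.46,0,0,0],[-1,0,0,0.525,0,0,0],[-1,0,0,0.525,0,0,0],[-1,0,0,0.525,0,0,0]]' ; python3 -m pendant '[[1,0,0,0,0,0,0],[1,0,0,0,0,0,0],[1,0,0,0,0,0,0],[1,0,0,0,0,0,0],[1,0,0,0,0,0,0],[1,0,0,0,0,0,0],[1,0,0,0,0,0,0]]' 8
```

```text
time: 26.0
ee_pos: [0.455, -0.3519, -0.006]
eef_rot: [0.883, 0.47, 0.0, 0.0]
ft_force: [0.0, 0.8, 0.4]
width: 0.0872
grip_force: 0.0
time: 26.88
ee_pos: [0.4543, -0.3518, -0.0069]
eef_rot: [0.883, 0.47, 0.0, -0.0]
ft_force: [0.0, -0.0, 0.2]
width: 0.0365
grip_force: 8.0
```

```bash
python3 -m pendant '[[1,0,0,-0.15,0,0,0],[1,0,0,-0.3,0,0,0],[1,0,0,-0.45,0,0,0],[1,0,0,-0.5,0,0,0],[1,0,0,-0.5,0,0,0],[1,0,0,-0.5,0,0,0]]' ; python3 -c "
from h import *
go(.462,.018,.14,-34)"
```

```text
time: 27.62
ee_pos: [0.4537, -0.3511, 0.1415]
eef_rot: [0.883, 0.47, -0.001, -0.001]
ft_force: [-0.3, -0.3, -1.6]
width: 0.037
grip_force: 8.0
now [ 0.4537 -0.3511  0.1415] yaw -33.9 j7 0.23 t 27.6 | row [1.036, -0.664, 0.006] [-0.001, 0.0, 0.0]
```

```bash
python3 -m pendant '[[1,0.2,-0.13,0,0,0,0],[1,0.35,-0.225,0,0,0,0],[1,0.5,-0.32,0,0,0,0],[1,0.65,-0.42,0,0,0,0],[1,0.8,-0.515,0,0,0,0],[1,0.95,-0.61,0,0,0,0],[1,1,-0.664,0,0,0,0],[1,1,-0.664,0,0,0,0]]' ; python3 -m pendant '[[1,0.036,0,0.1,0,0,0],[1,0.036,0,0.2,0,0,0],[1,0.036,0,0.3,0,0,0],[1,0.036,0,0.36,0,0,0],[1,0.036,0,0.36,0,0,0],[1,0.036,0,0.36,0,0,0]]';python3 -c "
from h import *
go(.462,.018,.0,-34)"
```

```text
time: 28.62
ee_pos: [0.4555, 0.0099, 0.1419]
eef_rot: [0.882, 0.471, -0.001, -0.0]
ft_force: [0.3, 0.3, 0.3]
width: 0.0372
grip_force: 8.0
time: 29.38
ee_pos: [0.4629, 0.0165, 0.0355]
eef_rot: [0.883, 0.469, 0.0, 0.0]
ft_force: [-0.1, 0.2, 0.3]
width: 0.0366
grip_force: 8.0
now [0.4629 0.0165 0.0355] yaw -34.0 j7 -0.6 t 29.4 | row [0.002, -0.005, 0.118] [0.0, 0.0, -0.0]
```

```bash
python3 -m pendant '[[1,0.002,-0.004,0.06,0,0,0],[1,0.002,-0.004,0.11,0,0,0],[1,0.002,-0.004,0.117,0,0,0],[1,0.002,-0.004,0.117,0,0,0],[1,0.002,-0.004,0.117,0,0,0]]' ; python3 -m pendant '[[1,0,0,0.004,0,0,0],[1,0,0,0.004,0,0,0]]'
```

```text
time: 30.0
ee_pos: [0.4624, 0.0185, 0.0005]
eef_rot: [0.883, 0.47, 0.0, 0.0]
ft_force: [-0.0, 0.6, 0.1]
width: 0.0364
grip_force: 8.0
time: 30.25
ee_pos: [0.462, 0.0186, -0.0011]
eef_rot: [0.883, 0.47, 0.0, -0.0]
ft_force: [-0.0, 0.6, 0.1]
width: 0.0368
grip_force: 8.0
```

```bash
python3 -m pendant '[[1,0,0,0.003,0,0,0],[1,0,0,0.003,0,0,0],[-1,0,0,0.003,0,0,0],[-1,0,0,0.003,0,0,0],[-1,0,0,0.003,0,0,0],[-1,0,0,0.003,0,0,0],[-1,0,0,0.003,0,0,0],[-1,0,0,0.003,0,0,0]]' ; python3 -m pendant '[[-1,0,0,-0.1,0,0,0],[-1,0,0,-0.25,0,0,0],[-1,0,0,-0.4,0,0,0],[-1,0,0,-0.55,0,0,0],[-1,0,0,-0.6,0,0,0],[-1,0,0,-0.6,0,0,0]]'; python3 -c "
from h import *
go(.580,-.346,.18,39)"
```

```text
time: 31.25
ee_pos: [0.462, 0.0185, -0.0021]
eef_rot: [0.883, 0.47, 0.0, -0.0]
ft_force: [0.5, 0.3, 0.1]
width: 0.0842
grip_force: 0.0
time: 32.0
ee_pos: [0.4623, 0.0187, 0.1782]
eef_rot: [0.883, 0.47, 0.001, -0.0]
ft_force: [0.3, -0.1, -0.7]
width: 0.0871
grip_force: 0.0
now [0.4623 0.0187 0.1782] yaw -33.9 j7 -0.75 t 32.0 | row [-0.789, 1.004, -0.007] [0.001, -0.0, -0.608]
```

```bash
python3 -m pendant '[[-1,-0.789,1,0,0,0,-0.608],[-1,-0.789,1,0,0,0,-0.608],[-1,-0.789,1,0,0,0,-0.608],[-1,-0.789,1,0,0,0,-0.608],[-1,-0.789,1,0,0,0,-0.608],[-1,-0.789,1,0,0,0,-0.608],[-1,-0.789,1,0,0,0,-0.608],[-1,-0.789,1,0,0,0,-0.608]]'; python3 -m pendant '[[-1,0,0,0.1,0,0,0],[-1,0,0,0.1,0,0,0],[-1,0,0,0.1,0,0,0]]'; python3 -c "
from h import *
go(.581,-.346,.015,39)
t=Cam('top')
k,A,ce=comp(t,(258,190,292,218),dark); print(A); 
im=t.im[190:225,248:296].max(2).astype(int)
for v in range(0,35): print(''.join('#' if p<70 else '+' if p<130 else '.' for p in im[v]))
print(t.proj([.4642,.0181,.005])-[248,190],t.proj([.4642,.0181,.041])-[248,190])"
```

```text
time: 33.0
ee_pos: [0.5769, -0.3492, 0.1745]
eef_rot: [0.437, 0.9, -0.001, -0.002]
ft_force: [-0.6, 0.7, 0.1]
width: 0.087
grip_force: 0.0
time: 33.38
ee_pos: [0.5785, -0.345, 0.1477]
eef_rot: [0.437, 0.899, -0.0, -0.0]
ft_force: [0.3, -0.3, 0.1]
width: 0.0867
grip_force: 0.0
now [ 0.5785 -0.345   0.1477] yaw 38.1 j7 1.39 t 33.4 | row [-0.008, 0.005, 0.442] [-0.0, -0.0, -0.007]
752
###################++++++++++++++...............
#####################################+++++++++++
################################################
################################################
################################################
################################################
################################################
################################################
##########################+#####################
##########################++++##################
#####################+++##++..+#################
###################++...++++...+################
##################+.......+++..+################
#################+........+++...+###############
#################+.........+#
[... 351 characters left out ...]
###########
###############++++++++++++.....################
###############++...++++.......+################
################+.............+#################
#################+...........+##################
###################++.....++####################
######################++++######################
################################################
################################################
################################################
################################################
################################################
################################################
.......++++++++++++##++#########################
[23.01286526 16.97604205] [21.30363294 16.10915976]
```

```bash
python3 -c "
from h import *
s=Cam('side')
im=s.im[172:216,292:336].max(2).astype(int)
for v in range(0,44): print(''.join('#' if p<60 else '+' if p<130 else '.' for p in im[v]))
print(s.proj([.4603,.0176,.005])-[292,172],s.proj([.4603,.0176,.041])-[292,172], s.proj([.4603,-.0014,.005])-[292,172],s.proj([.4793,.0176,.02])-[292,172],s.proj([.4413,.0176,.02])-[292,172])"
```

```text
+++++++++++++++++++++++++++++...............
+++++++++++++++++++++++++++++...............
++++++++++++++++++++++++++...+..............
++++++++++++++++++++++++++++++..............
.+..++++++++++++++++++++++###+..............
.++++++++++++#####+++++++...................
.####+++++++++..............................
............................................
............................................
..................++++++++++++...+..........
....+..+++++++++++++++++++++++++++..........
....+...++++++++++++++++++++++++++..........
....++++++++++++++++++++++++++++++..........
....+++++++++++++#+++++++++++++++++.........
....+++++++++++++#+++++++++++++++++.........
....+++++++++++++++++++++++++++++++.........
....+++++++++++++++++++++++++++++++.........
....+++++++++++++++++++++++++++++++.........
....++++++++++++#+++++++++++++++++++........
.....+++++++++++++++++++++++++++++++........
.....+++++++++++++++++++++++++++++++........
.....+++++++++++++++++++++++++++++++........
.....+++++++++++#++++++++++++++++++++.......
.....++++++++...#++++++++++++++++++++.......
.....++++++++...#+++
[... 309 characters left out ...]
++++++++++++++++++++++++......
......+++++++++++++++++++++++++++++++++.....
......+++++++++++++++++++++++++++++++++.....
......+++++++++++++++++++++++++++++++++.....
......+++++++++++++++++++++++++++++++++.....
......+++++++++++++++++++++++++++++++++.....
......++++++++++++++++++++++++++++++++++....
......++++++++++++++++++++++++++++++++++....
......++++++++++++++++++++++++++++++++++....
......++++++++++++++++++++++++++++++++++....
.......+++++++++++++++++++++++++++++++++....
.......++++++++++++++++++++++++++++++...+...
.......+++++++++++++++++++++++++++++++..+...
[20.89124968 25.43802177] [20.72651752 13.84425982] [22.02336476 29.79152166] [28.18256869 19.95867768] [13.42359687 21.38743913]
```

The loupe is about 5 mm from its centre and stands upright. On to the stamp.

```bash
python3 -c "
from h import *
go(.582,-.344,-.001,39)"; python3 -m pendant '[[-1,-0.01,0.006,0.12,0,0,0],[-1,-0.01,0.006,0.25,0,0,0],[-1,-0.01,0.006,0.38,0,0,0],[-1,-0.01,0.006,0.46,0,0,0],[-1,-0.01,0.006,0.495,0,0,0],[-1,-0.01,0.006,0.495,0,0,0],[-1,-0.01,0.006,0.495,0,0,0]]'
```

```text
now [ 0.579  -0.3452  0.1487] yaw 38.1 j7 1.39 t 33.5 | row [-0.003, 0.01, 0.499] [0.0, 0.0, -0.007]
time: 34.35
ee_pos: [0.5827, -0.3471, 0.0009]
eef_rot: [0.437, 0.899, 0.0, 0.001]
ft_force: [-0.1, 0.8, -0.8]
width: 0.0869
grip_force: 0.0
```

```bash
python3 -m pendant '[[1,0,0,0,0,0,0],[1,0,0,0,0,0,0],[1,0,0,0,0,0,0],[1,0,0,0,0,0,0],[1,0,0,0,0,0,0],[1,0,0,0,0,0,0],[1,0,0,0,0,0,0],[1,0,0,0,0,0,0]]' 8;  python3 -m pendant '[[1,0,0,0,0,0,0],[1,0,0,0,0,0,0],[1,0,0,0,0,0,0],[1,0,0,0,0,0,0]]' 8
```

```text
time: 35.35
ee_pos: [0.5819, -0.3466, -0.0006]
eef_rot: [0.438, 0.899, 0.0, -0.0]
ft_force: [0.4, 0.7, -0.2]
width: 0.0209
grip_force: 7.8
time: 35.85
ee_pos: [0.5819, -0.3466, -0.0006]
eef_rot: [0.438, 0.899, 0.0, -0.0]
ft_force: [0.1, 0.4, -0.5]
width: 0.0201
grip_force: 7.8
```

```bash
python3 -m pendant '[[1,0,0,-0.1,0,0,0],[1,0,0,-0.25,0,0,0],[1,0,0,-0.4,0,0,0],[1,0,0,-0.5,0,0,0],[1,0,0,-0.5,0,0,0],[1,0,0,-0.5,0,0,0]]' ; python3 -c "
from h import *
go(.52,-.07,.15,20)
s=Cam('side'); s2=r.read_state()
k,A,ce=comp(s,(385,270,425,320),dark); print('dark left at stamp place',A)"
```

```text
time: 36.6
ee_pos: [0.5815, -0.3463, 0.1484]
eef_rot: [0.437, 0.899, 0.0, -0.001]
ft_force: [0.5, -0.2, -1.4]
width: 0.0202
grip_force: 7.8
now [ 0.5815 -0.3463  0.1484] yaw 38.1 j7 1.39 t 36.6 | row [0.851, 0.407, -0.004] [-0.0, -0.001, 0.151]Traceback (most recent call last):
  File "<string>", line 5, in <module>
    k,A,ce=comp(s,(385,270,425,320),dark); print('dark left at stamp place',A)
           ~~~~^^^^^^^^^^^^^^^^^^^^^^^^^^
  File "h.py", line 24, in comp
    n,l,st,ce=cv2.connectedComponentsWithStats(m); i=1+np.argmax(st[1:,4])
                                                       ~~~~~~~~~^^^^^^^^^^
    return _wrapfunc(a, 'argmax', axis=axis, out=out, **kwds)
    return bound(*args, **kwds)
ValueError: attempt to get argmax of an empty sequence
```

The stamp's spot is empty and the gripper holds 20 mm, so it is lifted. Carrying it over.

```bash
python3 -m pendant '[[1,0.2,0.095,0,0,0,0.03],[1,0.35,0.17,0,0,0,0.06],[1,0.5,0.24,0,0,0,0.09],[1,0.65,0.31,0,0,0,0.12],[1,0.8,0.38,0,0,0,0.151],[1,0.85,0.405,0,0,0,0.151],[1,0.85,0.405,0,0,0,0.151],[1,0.85,0.405,0,0,0,0.151]]' ; python3 -c "
from h import *
go(.463,.198,.15,20)"
```

```text
time: 37.65
ee_pos: [0.5199, -0.0722, 0.1491]
eef_rot: [0.574, 0.819, -0.0, -0.0]
ft_force: [0.9, 0.2, -0.8]
width: 0.0203
grip_force: 8.0
now [ 0.5199 -0.0722  0.1491] yaw 19.9 j7 0.52 t 37.6 | row [0.911, 0.129, -0.004] [-0.0, 0.0, -0.001]
```

```bash
python3 -m pendant '[[1,0.2,0.03,0,0,0,0],[1,0.4,0.057,0,0,0,0],[1,0.58,0.082,0,0,0,0],[1,0.75,0.106,0,0,0,0],[1,0.9,0.128,0,0,0,0],[1,0.911,0.129,0,0,0,0],[1,0.911,0.129,0,0,0,0],[1,0.911,0.129,0,0,0,0]]' ; python3 -m pendant '[[1,0,0,0.1,0,0,0],[1,0,0,0.2,0,0,0],[1,0,0,0.3,0,0,0],[1,0,0,0.38,0,0,0],[1,0,0,0.42,0,0,0],[1,0,0,0.42,0,0,0],[1,0,0,0.42,0,0,0]]'; python3 -c "
from h import *
go(.463,.198,.0045,20)"
```

```text
time: 38.65
ee_pos: [0.4638, 0.1972, 0.1494]
eef_rot: [0.575, 0.818, -0.0, 0.0]
ft_force: [-0.2, -1.1, -0.5]
width: 0.0207
grip_force: 8.0
time: 39.52
ee_pos: [0.4638, 0.1991, 0.0244]
eef_rot: [0.574, 0.819, 0.001, 0.0]
ft_force: [0.2, 0.5, 0.0]
width: 0.0204
grip_force: 8.0
now [0.4638 0.1991 0.0244] yaw 20.0 j7 0.01 t 39.5 | row [-0.003, -0.004, 0.066] [0.001, -0.0, -0.0]
```

```bash
python3 -m pendant '[[1,0,0,0.03,0,0,0],[1,0,0,0.055,0,0,0],[1,0,0,0.058,0,0,0],[1,0,0,0.058,0,0,0]]'; python3 -m pendant '[[1,0,0,0.004,0,0,0],[1,0,0,0.004,0,0,0],[1,0,0,0.004,0,0,0]]'
```

```text
time: 40.02
ee_pos: [0.463, 0.199, 0.006]
eef_rot: [0.574, 0.819, -0.0, -0.0]
ft_force: [0.6, 1.1, -0.3]
width: 0.0206
grip_force: 8.0
time: 40.4
ee_pos: [0.463, 0.1991, 0.0049]
eef_rot: [0.574, 0.819, 0.0, -0.0]
ft_force: [-0.5, -0.0, -0.3]
width: 0.0206
grip_force: 8.0
```

```bash
python3 -m pendant '[[1,0,0,0.002,0,0,0],[1,0,0,0.002,0,0,0],[-1,0,0,0.002,0,0,0],[-1,0,0,0.002,0,0,0],[-1,0,0,0.002,0,0,0],[-1,0,0,0.002,0,0,0],[-1,0,0,0.002,0,0,0],[-1,0,0,0.002,0,0,0]]'; python3 -m pendant '[[-1,0,0,-0.1,0,0,0],[-1,0,0,-0.25,0,0,0],[-1,0,0,-0.45,0,0,0],[-1,0,0,-0.6,0,0,0],[-1,0,0,-0.6,0,0,0]]'; python3 -m pendant '[[-1,-0.7,0,0,0,0,0],[-1,-0.7,0,0,0,0,0],[-1,-0.7,0,0,0,0,0],[-1,-0.7,0,0,0,0,0],[-1,-0.7,0,0,0,0,0],[-1,-0.7,0,0,0,0,0],[-1,-0.7,0,0,0,0,0]]'; python3 -c "
from h import *
t=Cam('top'); s=Cam('side')
def show(c,x0,y0,x1,y1):
  for v in c.im[y0:y1,x0:x1].max(2).astype(int): print(''.join('#' if p<60 else '+' if p<130 else '.' for p in v))
show(t,175,190,212,222); print(t.proj([.4652,.201,.005])-[175,190])
show(s,285,140,325,178); print(s.proj([.4611,.1981,.005])-[285,140])
print([s.proj([.4611,.1981-.012,z])-[285,140] for z in(.005,)],s.proj([.4611,.1981,.065])-[285,140],t.proj([.4652,.201,.065])-[175,190])
k,A,ce=comp(t,(375,165,410,195),lambda p:(p[:,:,0]-p[:,:,2]>25)); print('bottle',ce,A)
"
```

```text
time: 41.4
ee_pos: [0.463, 0.199, 0.0042]
eef_rot: [0.574, 0.819, 0.0, -0.0]
ft_force: [-0.1, -0.2, 0.3]
width: 0.0725
grip_force: 0.0
time: 42.02
ee_pos: [0.4648, 0.1999, 0.1876]
eef_rot: [0.574, 0.819, 0.003, 0.001]
ft_force: [-0.3, -0.4, -0.5]
width: 0.0873
grip_force: 0.0
time: 42.9
ee_pos: [0.5345, 0.0031, 0.1839]
eef_rot: [0.573, 0.82, -0.0, -0.0]
ft_force: [0.7, -0.2, 0.1]
width: 0.087
grip_force: 0.0
.....................................
.....................................
.....................................
.....................................
.....................................
.....................................
.....................................
.....................................
.....................................
.....................................
.....................................
.....................................
.....................................
.....................................
.....................................
.....................................
.....................................
.....................................
....
[... 1563 characters left out ...]
+++++++++......
......++++++++++++++++++++++++++++......
......+++++++++++++++++++++++++++++.....
......+++++++++++++++++++++++++++++.....
......+++++++++++++++++++++++++++++.....
......+++++++++++++++++++++++++++++.....
.......+++++++++++++++++++++++++++++....
.......+++++++++++++++++++++++++++++....
.......+++++++++++++++++++++++++++++....
.......+++++++++++++++++++++++++++++....
.......++++++++++++++++++++++++++...+...
.......++++++++++++++++++++++++++++++...
........+..+++++++++++++++++++++####+...
........++#++++++++######+++++++........
[18.94669382 21.98568921]
[array([19.48669092, 24.05303733])] [18.40456295  3.80315709] [ 9.26630094 15.48950941]
bottle [390.41666667 183.35      ] 60
```

The stamp is upright, about 5 mm from its centre by the side view. I'll move clear for one last check of all four.

```bash
python3 -m pendant '[[-1,-0.8,0,-0.2,0,0,0],[-1,-0.8,0,-0.2,0,0,0],[-1,-0.8,0,-0.2,0,0,0],[-1,-0.8,0,-0.2,0,0,0],[-1,-0.8,0,-0.2,0,0,0],[-1,-0.8,0,-0.2,0,0,0],[-1,-0.8,0,-0.2,0,0,0],[-1,-0.8,0,-0.2,0,0,0]]'; python3 -c "
from h import *
t=Cam('top'); s=Cam('side')
def show(c,x0,y0,x1,y1):
  for v in c.im[y0:y1,x0:x1].max(2).astype(int): print(''.join('#' if p<60 else '+' if p<130 else '.' for p in v))
show(t,175,192,212,222); print(t.proj([.4652,.201,.005])-[175,192],t.proj([.4652,.201,.065])-[175,192])
k,A,ce=comp(t,(245,130,306,175),brown); rect(t,k,.015,'block')
k,A,ce=comp(s,(340,215,390,290),lambda p:(p[:,:,0]-p[:,:,2]>25)); print('bottle side',k.min(0),k.max(0), s.on((k[:,0].mean(),k[:,1].max()),0))
show(t,160,146,237,160)
"
```

```text
time: 44.0
ee_pos: [0.6172, -0.2221, 0.2443]
eef_rot: [0.573, 0.82, 0.0, -0.0]
ft_force: [0.8, -0.0, -0.2]
width: 0.0872
grip_force: 0.0
#####################################
#####################################
#####################################
#####################################
#####################################
#####################################
#####################################
#####################################
#################+++++###############
################+.....+##############
################+......+#############
##################++....+############
####################+....+###########
#####################++..+###########
##########++##########+..+###########
#########+++##########+..+###########
##########+##########++.++###########
#####################+..++###########
####################++..+############
##############++++++...++############
##############+++++++++##############
###############+++++++###############
#####################################
#####################################
#####################################
#############
[... 758 characters left out ...]
...+####++++.......++..++....+++++++++++++++++####################+..+#+....
.....##++...........+++++++++++++++##+++#++++++####################+..+#+....
.....+#+...+++++++++++++++++++++++###++#####+++++############+++++++..+#+....
.....+##+++++###############++###+###++++++++++..+##+++++++...........+#+....
.....+######################++++++++++...............................+##+....
.....+###########++++++++++++++.....................................+###+....
.....+##+++++++++..............................................+++++####+....
.....+#+..........................................++++++++++++##########++...
.....+#+.............................++++++++++++#######################++...
```

```bash
python3 -c "
from bench import r
print(r.close_job())"
```

```text
the job is handed in; nothing more can be done
None
```

I handed the job in at about 44 s: by the cameras, block, brush, loupe and stamp stand released on their own plates, each within about 6 mm of centre, and the bottle has not moved; no verdict was returned.

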